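Change the crosscut stop over from the short cut to the long one

TASK

Change the saw fence over from the short cut to the long one: push the red flip stop that is down up and over until it lies back on its rest, and tip the other red flip stop, the one farther from the saw slot, down until it is fully lowered in front of the fence. Then push the dark board along, flat against the fence, until its end butts against that lowered stop. Only push with the fingers: do not take a stop arm or the board between the fingers, do not lift the board off its base, and leave the glue bottle, chisel, tape measure and offcut where they are.

Things in the scene. Friction and masses are not known exactly. Their poses are not given: they have to be found in the camera images.
- station: crosscut station, fixed: 12 mm grey base on the bench, with a fence along y whose face looks to -x (24 mm thick, top 60 mm above the bench). Origin on the bench in the plane of the fence's face; +x goes through the fence, away from the robot, +y along it. Base: x -130 to +50 mm, y -380 to +240 mm; the fence is as long
- saw_slot (a point): the 3 mm wide saw slot through fence and base, where it meets the fence's face, on the base's top
- near_stop: aluminium carriage of the flip stop nearer the saw slot, fixed on the fence's top; its red arm is down at the start. Axes as the station's; origin on the bench in the plane of the fence's face, y = 0 in the middle of the arm's thickness. Carriage y -21 to +45 mm, up to 88 mm above the bench (black knob at its +y end)
- near_hinge (a point): on the near arm's hinge axis (parallel to the fence), in the arm's mid-plane, 77 mm above the bench, 12 mm behind the plane of the fence's face. The arm is a red plate 16 mm thick in y: a straight bar 15 mm deep from here to the nose, and a leg at right angles to it near the hinge, which is the stop
- near_arm (a joint): hinge angle (rad) of the near stop's arm. 0: fully down, bar level towards -x at 69.5 to 84.5 mm above the bench, leg 6 to 32 mm in front of the fence, down to 16 mm above the bench. Grows as the nose goes up and over; 2.2: lying back on its rest. Swings freely (under 2 N at the nose) and falls to its side of the balance point at about 1.8
- near_nose (a point): centre of the rounded end (radius 7.5 mm) of the near stop's arm, 116 mm from the hinge axis; moves with the arm; its x axis points along the bar to the hinge, y across the arm's thickness. With the arm down there is free space below it, down to the base, where a fingertip can push it up
- far_stop: carriage of the flip stop farther from the saw slot (towards +y), of the same make, size and frame as the near one. With its arm down, the side of the leg that the board butts against is at y = -8 mm in this frame
- far_hinge (a point): on the far arm's hinge axis, in the arm's mid-plane, as for the near one
- far_arm (a joint): hinge angle (rad) of the far stop's arm, as for the near one: about 2.2 at the start (lying back on its rest), 0 fully down. Pushed towards -x past its balance point it falls down by itself in about a second if nothing is beneath it
- far_nose (a point): centre of the rounded nose of the far stop's arm, 116 mm from the hinge axis; moves with the arm; its x axis points along the bar to the hinge, y across the arm's thickness. At 2.2 rad it is about 80 mm beyond the plane of the fence's working face and 171 mm above the bench
- board: dark walnut board, loose, flat on the station's base in front of the fence, 70 mm (x) by 300 mm (y) by 18 mm thick, about 0.25 kg, its top 30 mm above the bench. Origin at the centre of its underside; its long axis y runs along the fence, +y end towards the stops
- board_lead (a point): bottom corner of the board at its +y end (the end that butts against the stop), on the edge that goes against the fence
- board_tail (a point): bottom corner of the board at its -y end (the end to push on), on the edge that goes against the fence
- glue_bottle: white glue bottle with a yellow nozzle, standing on the bench left of the station, 62 mm diameter, 165 mm high, origin at the centre of its underside; leave alone
- chisel: chisel with a wooden handle lying on the bench beyond the fence, 263 mm long along its own x, 26 mm thick, origin on the bench under the handle's butt end; leave alone
- tape_measure: yellow and black tape measure on the bench beyond the fence, 68 x 36 x 60 mm high, origin at the centre of its underside; leave alone
- offcut: wood offcut, 60 x 90 x 22 mm high, on the bench to the left, nearer the robot than the glue bottle, origin at the centre of its underside; leave alone

How it is judged:
By the outcome, as a careful person would: the job done as asked, in the order asked, and still so for the second after the job is handed in, with the robot touching nothing.
It also fails if it takes over 64 s, if anything falls off the work surface, if the arm or the gripper's body presses on something with over 40 N, if the wrist force passes 120 N, or if a joint passes its speed limit or range.

ROBOT

A 6-joint arm with a two-finger parallel gripper is mounted at the origin on the work surface. World frame = base frame: x ahead of the robot, y to its left, z up, the work surface at z = 0. Lengths are in mm, angles in rad, forces in N, time in s.
With the tool pointing down it reaches from about 275 to 875 mm from the base axis. Payload 12.5 kg.
Tool frame: the origin (TCP) lies on the centre line of the jaws, within the pads' length; the fingertips stand 8 mm ahead of it and the grasp point (between the pads) lies 11 mm behind it; z points along the fingers, y is the line along which they close (so a half turn about z gives the same grasp; the last joint's range is limited). The gripper opens to 85 mm and grips with 20 to 120 N. Pads are 22 mm wide; open, the fingers measure 114 mm over their backs; the gripper's body (76 mm by 85 mm) begins 54 mm behind the grasp point. The pads swing forward as they close: fully open they stand 13 mm farther back than shut.
Start: joints at [-1.34, 0.351, 1.652, -0, 1.139, -0.085], TCP at [170.837, -522.78, 239.29] pointing down, gripper open.
Joint ranges: [-2.75, 2.75], [-0.79, 2.1], [0.01, 2.65], [-1.57, 4.71], [0.07, 3.14], [-2.87, 2.87]. Speed limits (rad/s): [2.22, 2.22, 2.79, 3.14, 3.14, 3.14].

INTERFACE

Orientations are given as a unit quaternion [x, y, z, w].
In Python, from rig import bot, imaging gives the robot as it stands. The module is installed in compiled form; this text tells all that it offers.
- The arm moves only by the tool send_rows, never from a script. Its argument "plan" is a list of rows, each a list of 7 numbers: the opening in per cent of the stroke, from 0 (shut) to 100 (fully open), then the shift along the tool's x, y, z scaled (see below), then the turn, a rotation vector about the tool's x, y, z scaled (see below). In form: [[claw, dx, dy, dz, wx, wy, wz], ...]. A call has exactly 8 rows; each row is the pose to reach, as a shift and turn from the pose commanded when the call began, along the tool's axes at that moment; what a row does not reach only later rows make up. The controller multiplies each number of a shift by 0.4 m and each number of a turn by 45 degrees. A row lasts 1/8 s, in which the tool goes at most 62.5 mm and 10.7 degrees, less where a joint would pass 70% of its speed; a pose out of reach is approached as far as the arm can. A call with a number of a shift or a turn outside -1 to 1 is refused whole. A call with a gripper value outside its range is refused whole. The fingers move at their own pace and stop on an object; "force" is the grip in N (left out, the last holds). Time passes only in rows, so rows that repeat a pose let the fingers close, or fill a call up. It gives the time, the measured TCP pose, the force, the opening and the grip force at its end, in the units of the state.
- bot.get_state(): the state, without advancing time (a new reading comes with each control period).
- imaging.grab_frame(name): name is "scene" or "side" or "wrist"; returns a dict with "img" (420x560x3 uint8, red, green, blue), "range_z" (420x560 float32, mm along the optical axis (not along the pixel's ray), 0 where there is no reading), "camera_matrix" (3x3 intrinsics, pixels), "k1" (the pictures are not rectified: a ray, as slopes to the right and down, at radius r is drawn at 1 + k1 r^2 times it, then the intrinsics apply), "eye" and "rotation" of the camera in the world; the wrist camera has in their place "mount" (4x4, takes a point from camera to tool coordinates, whose origin is the TCP and whose axes are the flange's). Camera axes: x right, y down, z forward; pixel columns grow to the right and rows downward; lengths in mm; the calibration is good to about 2 mm. A picture is of the moment at which its call begins: read the wrist's pose just before it.
- bot.close_job(): hands the job in; it is judged then, once.
The state is a dict: "t": time; "joints": joint angles; "joint_vel": joint speeds; "joint_torque": joint torques, N m; "position": TCP position; "eef_rot": TCP orientation; "force": force on the tool from outside, world axes, zero at the start; "ft_torque": the same for the moment, N m; "grip_width": opening from 0.0 (shut) to 1.0 (fully open); "gripper_force": force on a finger pad.
Only numpy, scipy, OpenCV 4.12 (cv2) and the standard library are available. Lean on these libraries where they do the work, as an engineer would, in place of code of your own. Each camera call takes 0.05 s, during which the arm holds its last target. There are 200 camera calls.

## Working session

There is one attempt and no reset: what is moved stays moved. The work goes in short steps, Python scripts to look and compute and a tool call to move; the robot and the scene stay as the last step left them, time stands still between calls to the robot, and variables do not carry over. Pictures are saved under pics/ and viewed, at most 10 in all, crops included, and the job is handed in when it is done.

Besides the shell and the picture viewer there is one more tool, called after "Emit:" as name(argument=value, ...), one argument or row to a line, values as JSON. send_rows: Moves the arm, as the interface text tells. Its arguments: {"type":"object","properties":{"plan":{"type":"array"},"force":{"type":"number"}},"required":["plan"]}

```bash
mkdir -p pics; cat > h.py <<'E'
import numpy as np, cv2
from rig import bot, imaging
def grab(n):
    f=imaging.grab_frame(n); return f
def save(f,p,box=None,s=1):
    im=cv2.cvtColor(f["img"],cv2.COLOR_RGB2BGR)
    if box: im=im[box[1]:box[3],box[0]:box[2]]
    cv2.imwrite("pics/"+p,cv2.resize(im,None,fx=s,fy=s))
def rays(f,uv):
    K=f["camera_matrix"]; uv=np.atleast_2d(np.float64(uv))
    return cv2.undistortPoints(uv[:,None],K,np.array([f["k1"],0,0,0.]))[:,0]
def R(f): 
    return np.array(f["rotation"])
def depthpts(f,uv):
    uv=np.atleast_2d(np.int32(uv)); d=f["range_z"][uv[:,1],uv[:,0]]
    s=rays(f,uv); c=np.c_[s*d[:,None],d]
    return c@R(f).T+np.array(f["eye"])
def onz(f,uv,z):
    s=rays(f,uv); d=np.c_[s,np.ones(len(s))]@R(f).T; e=np.array(f["eye"])
    return e+d*((z-e[2])/d[:,2])[:,None]
E
python3 - <<'E'
from h import *
for n in("scene","side"):
    f=grab(n); save(f,n+".png",s=1.4); print(n,f["eye"],f["rotation"],f["k1"],f["camera_matrix"])
s=bot.get_state();print(s["t"],s["position"],s["eef_rot"],s["force"])
E
```

```text
scene [903.00401929 691.6827284  846.93354336] [ 0.21086958  0.90299554 -0.36427534 -0.0862354 ] -0.12907594355054874 [[452.21283133   0.         276.05691291]
 [  0.         452.21283133 204.31028101]
 [  0.           0.           1.        ]]
side [ 505.24370124 -756.73001521  784.66156267] [ 0.90925331 -0.05028313  0.01570606 -0.41289629] -0.0917828692307572 [[458.80582729   0.         280.01820667]
 [  0.         458.80582729 214.17050307]
 [  0.           0.           1.        ]]
0.1 [ 170.78271228 -522.52377966  238.81024409] [ 9.87558297e-01  1.57252494e-01 -3.51326900e-05 -5.12430640e-04] [ 0.72779745  0.31266734 -0.10773497]
```

Rotations are quaternions.

```bash
sed -i 's/return np.array(f\["rotation"\])/return Rotation.from_quat(f["rotation"]).as_matrix()/; 1a from scipy.spatial.transform import Rotation' h.py
```

```text
(no output)
```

View pics/scene.png

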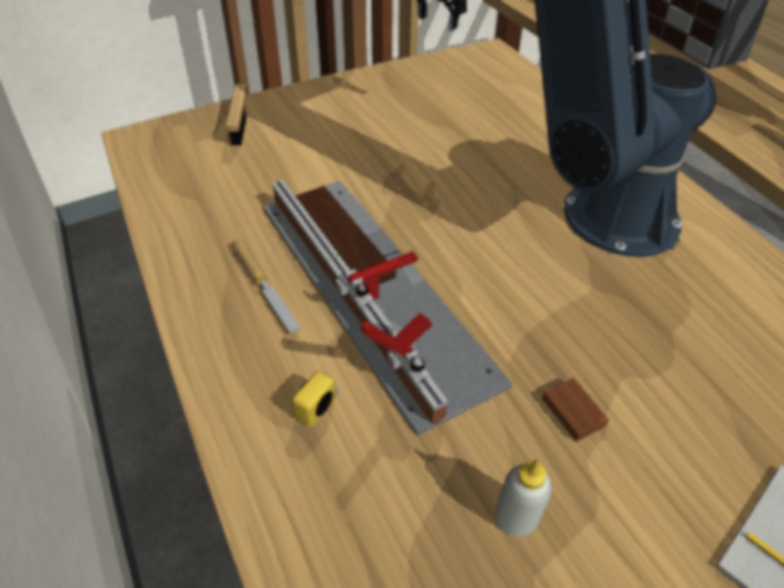

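View pics/side.png

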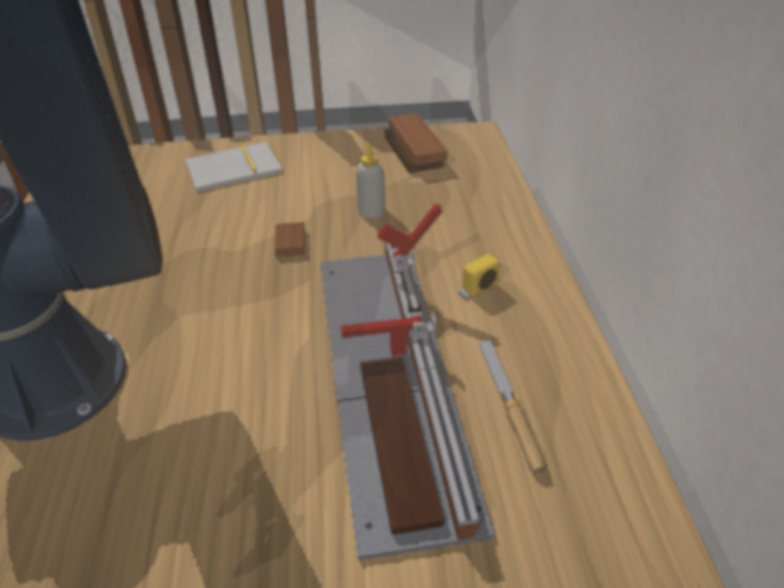

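Scene view (×1.4): near arm down at about (385,270), far arm lying back around (400,335), base corners (338,182), (512,383), (418,432). Side view: board top corners near (362,362), (405,360), (443,520), (393,530), and base corners (322,263), (357,553), (492,537).

```bash
python3 - <<'E'
from h import *
np.set_printoptions(precision=1,suppress=True)
c,d=grab("scene"),grab("side")
print("scene base",onz(c,np.array([[338,182],[512,383],[418,432],[265,205]])/1.4,12))
print("side base",onz(d,np.array([[322,263],[357,553],[492,537]])/1.4,12))
print("side board",onz(d,np.array([[362,362],[405,360],[443,522],[393,530]])/1.4,30))
for f,n in((c,"scene"),(d,"side")):
    im=f["img"].astype(int); m=((im[...,0]>110)&(im[...,1]<45)&(im[...,2]<55)).astype(np.uint8)
    k,l,st,ce=cv2.connectedComponentsWithStats(m)
    for i in range(1,k):
        if st[i,4]<60: continue
        v,u=np.where(l==i); P=depthpts(f,np.c_[u,v]); P=P[f["range_z"][v,u]>0]
        print(n,st[i],"min",np.percentile(P,2,axis=0),"max",np.percentile(P,98,axis=0)); 
        top=P[P[:,2]>np.percentile(P[:,2],95)].mean(0); lo=P[P[:,0]<np.percentile(P[:,0],5)].mean(0); print(" top",top,"minx",lo)
# fence line: depth points with z 54..66
for f in(c,d):
    v,u=np.mgrid[0:420,0:560]; P=depthpts(f,np.c_[u.ravel(),v.ravel()]); ok=(f["range_z"].ravel()>0)&(abs(P[:,2]-59)<4)&(P[:,0]>350)&(P[:,0]<800)&(abs(P[:,1])<420)
    Q=P[ok]; 
    if len(Q): 
        r=cv2.fitLine(Q[:,:2].astype(np.float32),cv2.DIST_HUBER,0,.01,.01).ravel(); nrm=(Q[:,:2]-r[2:])@np.array([-r[1],r[0]]); al=(Q[:,:2]-r[2:])@r[:2]
        print("fence",r,len(Q),np.percentile(nrm,[3,50,97]),np.percentile(al,[1,99]),Q[:,2].mean())
    ok=(f["range_z"].ravel()>0)&(abs(P[:,2]-30)<3)&(f["img"].reshape(-1,3).astype(int)@[1,0,-1]>20)&(P[:,0]>350)&(P[:,0]<700)&(P[:,1]<150)&(P[:,1]>-400)
    Q=P[ok]; print("board",cv2.minAreaRect(Q[:,:2].astype(np.float32)),len(Q),cv2.boxPoints(cv2.minAreaRect(Q[:,:2].astype(np.float32))))
E
```

```text
scene base [[ 499.  -359.6   12. ]
 [ 459.1  254.2   12. ]
 [ 637.2  265.8   12. ]
 [ 668.4 -354.8   12. ]]
side base [[ 462.5  247.9   12. ]
 [ 492.1 -359.2   12. ]
 [ 667.4 -357.1   12. ]]
side board [[ 521.7  -43.4   30. ]
 [ 591.   -47.1   30. ]
 [ 605.4 -338.1   30. ]
 [ 540.2 -342.    30. ]]
scene [250 181  47  32 374] min [502.3 -19.6  31.9] max [611.9  -1.5  88.4]
 top [560.2  -9.2  88.4] minx [503.2 -11.9  83.9]
scene [259 225  49  28 514] min [580.  162.   96.3] max [676.8 179.8 179.1]
 top [673.7 171.5 179.1] minx [580.1 173.1 139.1]
fence [  0.   -1.  622.5 -25.4] 1481 [-21.9  -0.2 165.1] [-287.6  317.3] 60.623889158762054
board ((579.5484619140625, -113.44053649902344), (110.9681625366211, 470.6702880859375), 3.2734010219573975) 1313 [[ 510.7  118.3]
 [ 537.6 -351.6]
 [ 648.4 -345.2]
 [ 621.5  124.7]]
fence [   0.    -1.   623.  -162.9] 2253 [-15.2   0.  151.5] [-577.1  190.8] 58.66718057445392
board ((567.8983154296875, -110.02658081054688), (103.89497375488281, 500.5587158203125), 5.613702774047852) 3504 [[ 491.7  134. ]
 [ 540.7 -364.2]
 [ 644.1 -354. ]
 [ 595.1  144.1]]
```

```bash
cat >> h.py <<'E'
Q=Rotation.from_quat
def frame(yaw,tilt=0): # tool x along yaw, pointing down, tilted forward (rad)
    y=yaw; return Rotation.from_matrix(np.c_[[np.cos(y),np.sin(y),0],[np.sin(y),-np.cos(y),0],[0,0,-1]])*Rotation.from_rotvec([0,tilt,0])
def row(p,r,base=None):
    s=base or bot.get_state(); b=Q(s["eef_rot"])
    d=b.inv().apply(np.array(p)-s["position"])/400; w=(b.inv()*r).as_rotvec()/np.radians(45)
    return np.round(np.r_[d,w],3).tolist()
E
python3 -c "
from h import *
print(row([480,50,400],frame(.056)),row([420,-60,400],frame(.056)))"
```

```text
[1.179, -1.121, -0.402, -0.001, 0.0, 0.331] [0.951, -0.906, -0.402, -0.001, 0.0, 0.331]
```

Emit:
send_rows(
  plan=[
    [0, 0.95, -0.905, -0.4, 0, 0, 0.33],
    [0, 0.95, -0.905, -0.4, 0, 0, 0.33],
    [0, 0.95, -0.905, -0.4, 0, 0, 0.33],
    [0, 0.95, -0.905, -0.4, 0, 0, 0.33],
    [0, 0.95, -0.905, -0.4, 0, 0, 0.33],
    [0, 0.95, -0.905, -0.4, 0, 0, 0.33],
    [0, 0.95, -0.905, -0.4, 0, 0, 0.33],
    [0, 0.95, -0.905, -0.4, 0, 0, 0.33],
  ],
)

```text
t: 1.2
position: [398.0, -99.8, 385.9]
eef_rot: [1.0, 0.028, 0.0, 0.0]
force: [1.3, -0.4, -0.3]
grip_width: 0.003
gripper_force: 0.0
```

```bash
python3 -c "
from h import *
print(bot.get_state()['position'],bot.get_state()['joints'],row([480,70,380],frame(.056)))"
```

```text
[397.99434601 -99.75037393 385.85879244] [-3.59123649e-01 -4.10105981e-02  1.75516879e+00 -3.98920348e-05
  1.42686217e+00  1.15518047e+00] [0.229, -0.412, 0.015, 0.0, -0.001, 0.001]
```

Emit:
send_rows(
  plan=[
    [0, 0.17, -0.315, 0.05, 0, 0, 0],
    [0, 0.17, -0.315, 0.05, 0, 0, 0],
    [0, 0.17, -0.315, 0.05, 0, 0, 0],
    [0, 0.17, -0.315, 0.05, 0, 0, 0],
    [0, 0.17, -0.315, 0.05, 0, 0, 0],
    [0, 0.17, -0.315, 0.05, 0, 0, 0],
    [0, 0.17, -0.315, 0.05, 0, 0, 0],
    [0, 0.17, -0.315, 0.05, 0, 0, 0],
  ],
)

```text
t: 2.2
position: [458.3, 27.6, 365.2]
eef_rot: [1.0, 0.028, 0.0, 0.0]
force: [-0.1, 0.6, -0.0]
grip_width: -0.002
gripper_force: 0.0
```

```bash
cat >> h.py <<'E'
def wrist():
    s=bot.get_state(); f=imaging.grab_frame("wrist"); b=Q(s["eef_rot"]).as_matrix(); M=np.array(f["mount"])
    f["rotation"]=Rotation.from_matrix(b@M[:3,:3]).as_quat(); f["eye"]=b@M[:3,3]+s["position"]; return f
E
python3 - <<'E'
from h import *
np.set_printoptions(precision=1,suppress=True)
f=wrist(); save(f,"w1.png",s=1.4); print(f["eye"],f["mount"],bot.get_state()["position"])
im=f["img"].astype(int); m=((im[...,0]>100)&(im[...,1]<50)&(im[...,2]<60)).astype(np.uint8)
k,l,st,ce=cv2.connectedComponentsWithStats(m)
for i in range(1,k):
    if st[i,4]<100: continue
    v,u=np.where(l==i); ok=f["range_z"][v,u]>0; P=depthpts(f,np.c_[u,v])[ok]
    print(st[i],np.percentile(P,2,axis=0),np.percentile(P,50,axis=0),np.percentile(P,98,axis=0))
E
```

```text
[529.2  32.6 500.8] [[  -0.    -1.    -0.3   71.2]
 [   1.    -0.     0.    -1. ]
 [  -0.    -0.3    1.  -135.6]
 [   0.     0.     0.     1. ]] [458.3  27.7 365.2]
[130   0  23  56 847] [569.  159.9 122.2] [590.8 167.  137.9] [619.1 174.8 149.2]
[ 314   15   20  111 1482] [515.7 -19.4  53. ] [576.1 -10.5  85.5] [620.5  -2.1  87.4]
```

View pics/w1.png

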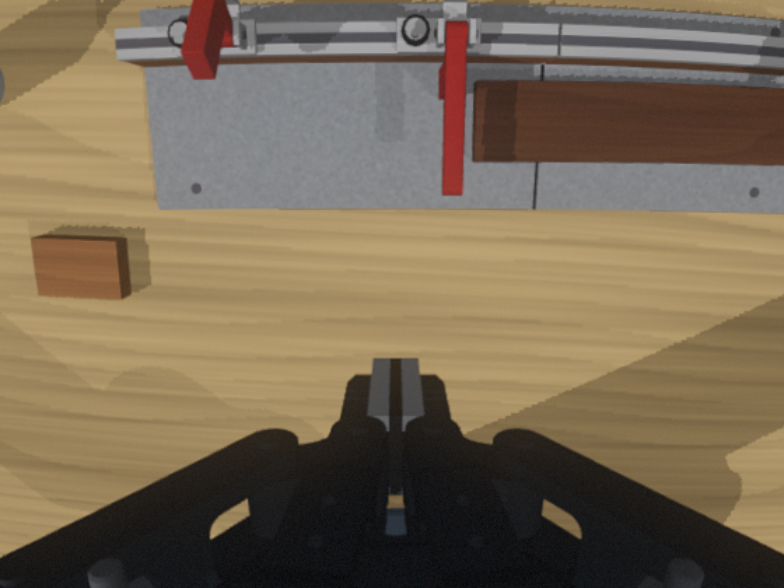

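Wrist view: near arm spans (453,25)–(453,195), the far arm is at (205,40), the board's lead end is at column ~475 (rows 82–162), and the base's front edge is on row ~208, left corner (158,208).

```bash
python3 - <<'E'
from h import *
np.set_printoptions(precision=1,suppress=True)
f=wrist()
print(onz(f,np.array([[158,208],[780,212]])/1.4,12),"board",onz(f,np.array([[476,82],[474,161],[780,89],[780,165]])/1.4,30))
print("nose",onz(f,np.array([[442.5,195],[463,195]])/1.4,77),"fence",onz(f,np.array([[120,62],[400,62],[780,86]])/1.4,60), "slot",onz(f,np.array([[543,66],[535,208]])/1.4,12))
E
```

```text
[[ 459.7  257.2   12. ]
 [ 492.8 -355.1   12. ]] board [[ 586.   -34.5   30. ]
 [ 519.   -38.8   30. ]
 [ 605.6 -315.2   30. ]
 [ 537.9 -330.2   30. ]]
nose [[491.4  -8.5  77. ]
 [492.4 -25.2  77. ]] fence [[ 586.1  262.    60. ]
 [ 594.    32.    60. ]
 [ 603.1 -292.5   60. ]] slot [[ 606.3  -96.2   12. ]
 [ 478.8 -103.9   12. ]]
```

```bash
cat >> h.py <<'E'
YAW=.054; C,S=np.cos(YAW),np.sin(YAW)
def near(s,z,y=0): return [604.5+s*C-y*S,-9+s*S+y*C,z]
def far(s,z,y=0): return [595.0+s*C-y*S,167+s*S+y*C,z]
E
python3 - <<'E'
from h import *
s=bot.get_state(); print(s["t"],s["position"],s["joints"])
for p in((-200,200),): print(near(*p),row(near(*p),frame(YAW,np.pi/4)))
E
```

```text
2.3 [458.27331246  27.80955834 365.14183789] [-4.08463608e-02  7.09247219e-02  1.69006829e+00 -1.79131250e-07
  1.38055274e+00  1.47359654e+00]
[np.float64(404.79152914808714), np.float64(-19.794751965221913), 200] [-0.14, 0.111, 0.413, -0.001, 1.0, 0.003]
```

Emit:
send_rows(
  plan=[
    [0, -0.14, 0.11, 0.41, 0, 1, 0],
    [0, -0.14, 0.11, 0.41, 0, 1, 0],
    [0, -0.14, 0.11, 0.41, 0, 1, 0],
    [0, -0.14, 0.11, 0.41, 0, 1, 0],
    [0, -0.14, 0.11, 0.41, 0, 1, 0],
    [0, -0.14, 0.11, 0.41, 0, 1, 0],
    [0, -0.14, 0.11, 0.41, 0, 1, 0],
    [0, -0.14, 0.11, 0.41, 0, 1, 0],
  ],
)

```text
t: 3.3
position: [410.4, -10.5, 205.3]
eef_rot: [0.926, 0.034, 0.375, -0.027]
force: [0.4, 0.2, 0.0]
grip_width: 0.003
gripper_force: 0.0
```

```bash
python3 - <<'E'
from h import *
s=bot.get_state(); print(s["position"],s["joints"],Q(s["eef_rot"]).apply([0,0,1]))
print(row(near(-145,45),frame(YAW,np.pi/4)))
E
```

```text
[410.36413825 -10.5220236  205.31382205] [-0.32811023 -0.05946413  2.47958213  1.57234384  0.29943775 -0.28931766] [ 0.69281893  0.07576012 -0.71712087]
[-0.191, 0.036, 0.372, -0.049, 0.019, 0.005]
```

Emit:
send_rows(
  plan=[
    [0, -0.03, 0, 0.05, 0, 0, 0],
    [0, -0.06, 0.01, 0.1, 0, 0, 0],
    [0, -0.09, 0.02, 0.15, 0, 0, 0],
    [0, -0.11, 0.02, 0.2, -0.02, 0, 0],
    [0, -0.13, 0.03, 0.25, -0.05, 0.02, 0],
    [0, -0.16, 0.036, 0.3, -0.05, 0.02, 0],
    [0, -0.19, 0.036, 0.37, -0.05, 0.02, 0],
    [0, -0.19, 0.036, 0.37, -0.05, 0.02, 0],
  ],
)

```text
t: 4.3
position: [459.3, -16.0, 44.2]
eef_rot: [0.924, 0.027, 0.381, -0.011]
force: [0.0, -0.2, 0.6]
grip_width: 0.001
gripper_force: 0.0
```

```bash
python3 - <<'E'
from h import *
s=bot.get_state(); print(s["position"],s["joints"],Q(s["eef_rot"]).apply([0,0,1]))
def tcp(th,m):
    p=np.array([12,77])+116*np.array([-np.cos(th),np.sin(th)])-(18.5+m)*np.array([.707,.707])+7*np.array([.707,-.707]); return p
for th,m in[(0,15),(0,2),(.15,0),(.3,0),(.45,0),(.6,0),(.75,0)]:
    p=tcp(th,m); print(th,p.round(),row(near(*p),frame(YAW,np.pi/4)))
E
```

```text
[459.25450369 -15.95610496  44.18625168] [-0.26070987  0.58068543  2.44870257  2.78254654  0.67576827 -1.51610565] [ 0.7033263   0.0398403  -0.70974986]
0 [-123.   48.] [0.048, 0.002, 0.033, -0.002, 0.005, 0.004]
0 [-114.   58.] [0.08, 0.003, 0.032, -0.002, 0.005, 0.004]
0.15 [-111.   76.] [0.118, 0.003, 0.004, -0.002, 0.005, 0.004]
0.3 [-107.   93.] [0.155, 0.003, -0.019, -0.002, 0.005, 0.004]
0.45 [-101.  109.] [0.194, 0.003, -0.037, -0.002, 0.005, 0.004]
0.6 [-92. 124.] [0.236, 0.003, -0.048, -0.002, 0.005, 0.004]
0.75 [-81. 138.] [0.28, 0.003, -0.053, -0.002, 0.005, 0.004]
```

Emit:
send_rows(
  plan=[
    [0, 0.048, 0.002, 0.033, 0, 0, 0],
    [0, 0.08, 0.003, 0.032, 0, 0, 0],
    [0, 0.1, 0.003, 0.018, 0, 0, 0],
    [0, 0.118, 0.003, 0.004, 0, 0, 0],
    [0, 0.137, 0.003, -0.008, 0, 0, 0],
    [0, 0.155, 0.003, -0.019, 0, 0, 0],
    [0, 0.175, 0.003, -0.028, 0, 0, 0],
    [0, 0.194, 0.003, -0.037, 0, 0, 0],
  ],
)

```text
t: 5.3
position: [504.2, -14.7, 111.6]
eef_rot: [0.924, 0.027, 0.382, -0.01]
force: [-0.1, 0.5, -0.4]
grip_width: -0.001
gripper_force: 0.2
```

```bash
python3 - <<'E'
from h import *
s=bot.get_state(); print(s["position"],s["joints"],Q(s["eef_rot"]).apply([0,0,1]))
f=wrist(); save(f,"w2.png")
def tcp(th,m):
    p=np.array([12,77])+116*np.array([-np.cos(th),np.sin(th)])-(18.5+m)*np.array([.707,.707])+7*np.array([.707,-.707]); return p
for th in(.6,.75,.9,1.05,1.2,1.35,1.5,1.65,1.8,1.95):
    p=tcp(th,0); print(th,p.round(),row(near(*p),frame(YAW,np.pi/4)))
E
```

```text
[504.19834257 -14.70215043 111.64563983] [-0.22048559  0.38289665  2.34570487  2.62538232  0.4003802  -1.2893587 ] [ 0.70570047  0.03898972 -0.70743667]
0.6 [-92. 124.] [0.035, -0.001, -0.007, -0.001, -0.001, 0.005]
0.75 [-81. 138.] [0.078, -0.001, -0.012, -0.001, -0.001, 0.005]
0.9 [-68. 150.] [0.122, -0.0, -0.01, -0.001, -0.001, 0.005]
1.05 [-54. 160.] [0.164, -0.0, -0.002, -0.001, -0.001, 0.005]
1.2 [-38. 167.] [0.205, -0.0, 0.013, -0.001, -0.001, 0.005]
1.35 [-22. 172.] [0.244, 0.0, 0.033, -0.001, -0.001, 0.005]
1.5 [ -4. 175.] [0.278, 0.0, 0.059, -0.001, -0.001, 0.005]
1.65 [ 13. 175.] [0.309, 0.0, 0.09, -0.001, -0.001, 0.005]
1.8 [ 30. 172.] [0.335, 0.0, 0.125, -0.001, -0.001, 0.005]
1.95 [ 47. 167.] [0.355, 0.001, 0.164, -0.001, -0.001, 0.005]
```

View pics/w2.png

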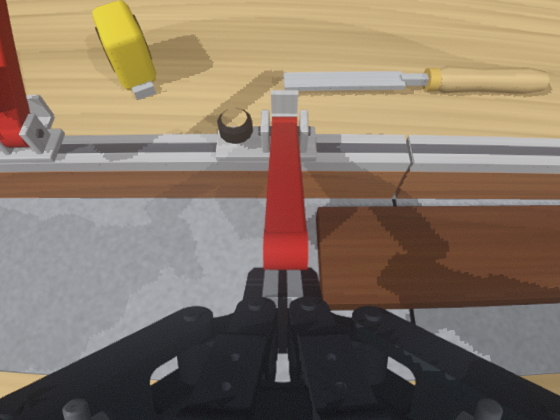

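The near arm is up and its nose rests on the closed fingers at about (285,255). Continuing the arc.

Emit:
send_rows(
  plan=[
    [0, 0.035, 0, -0.007, 0, 0, 0],
    [0, 0.056, 0, -0.01, 0, 0, 0],
    [0, 0.078, 0, -0.012, 0, 0, 0],
    [0, 0.1, 0, -0.011, 0, 0, 0],
    [0, 0.122, 0, -0.01, 0, 0, 0],
    [0, 0.143, 0, -0.006, 0, 0, 0],
    [0, 0.164, 0, -0.002, 0, 0, 0],
    [0, 0.185, 0, 0.005, 0, 0, 0],
  ],
)

```text
t: 6.35
position: [557.9, -11.5, 162.2]
eef_rot: [0.924, 0.027, 0.382, -0.01]
force: [0.1, 0.1, -0.3]
grip_width: 0.0
gripper_force: 0.2
```

```bash
python3 - <<'E'
from h import *
s=bot.get_state(); print(s["position"],s["joints"],Q(s["eef_rot"]).apply([0,0,1]))
def tcp(th,m):
    p=np.array([12,77])+116*np.array([-np.cos(th),np.sin(th)])-(18.5+m)*np.array([.707,.707])+7*np.array([.707,-.707]); return p
for th in(1.2,1.35,1.5,1.65,1.8,1.95,2.05):
    p=tcp(th,0); print(th,p.round(),row(near(*p),frame(YAW,np.pi/4)))
E
```

```text
[557.89819054 -11.50724161 162.17307269] [-0.1806851   0.31354078  2.2006542   2.27725393  0.21890425 -0.8895206 ] [ 0.70565098  0.03901349 -0.70748473]
1.2 [-38. 167.] [0.024, 0.0, 0.006, -0.001, 0.001, 0.004]
1.35 [-22. 172.] [0.062, 0.0, 0.027, -0.001, 0.001, 0.004]
1.5 [ -4. 175.] [0.097, 0.0, 0.053, -0.001, 0.001, 0.004]
1.65 [ 13. 175.] [0.128, 0.001, 0.084, -0.001, 0.001, 0.004]
1.8 [ 30. 172.] [0.153, 0.001, 0.119, -0.001, 0.001, 0.004]
1.95 [ 47. 167.] [0.173, 0.001, 0.157, -0.001, 0.001, 0.004]
2.05 [ 57. 162.] [0.184, 0.001, 0.184, -0.001, 0.001, 0.004]
```

Emit:
send_rows(
  plan=[
    [0, 0.024, 0, 0.006, 0, 0, 0],
    [0, 0.062, 0, 0.027, 0, 0, 0],
    [0, 0.097, 0, 0.053, 0, 0, 0],
    [0, 0.128, 0, 0.084, 0, 0, 0],
    [0, 0.14, 0, 0.1, 0, 0, 0],
    [0, 0.153, 0, 0.119, 0, 0, 0],
    [0, 0.165, 0, 0.14, 0, 0, 0],
    [0, 0.18, 0, 0.165, 0, 0, 0],
  ],
)

```text
t: 7.35
position: [655.5, -5.9, 165.8]
eef_rot: [0.924, 0.027, 0.382, -0.01]
force: [0.9, -0.1, 0.2]
grip_width: 0.0
gripper_force: 0.0
```

```bash
python3 - <<'E'
from h import *
s=bot.get_state(); print(s["position"],s["joints"],Q(s["eef_rot"]).apply([0,0,1]),s["force"])
print(row(near(-50,250),frame(YAW)), row(far(110,320),frame(YAW)))
E
```

```text
[655.4867955   -5.91995705 165.84534028] [-0.1317524   0.44154763  1.96327815  1.85660013  0.13733416 -0.42405913] [ 0.70539658  0.03901856 -0.70773809] [ 0.93237221 -0.06485356  0.21678256]
[-0.03, 0.0, -0.327, 0.001, -0.999, 0.005] [0.378, -0.439, -0.168, 0.001, -0.999, 0.005]
```

Emit:
send_rows(
  plan=[
    [0, 0, 0, -0.1, 0, 0, 0],
    [0, 0, 0, -0.2, 0, 0, 0],
    [0, 0, 0, -0.3, 0, -0.2, 0],
    [0, -0.02, 0, -0.33, 0, -0.4, 0],
    [0, -0.03, 0, -0.33, 0, -0.6, 0],
    [0, -0.03, 0, -0.33, 0, -0.8, 0],
    [0, -0.03, 0, -0.33, 0, -1, 0],
    [0, -0.03, 0, -0.33, 0, -1, 0],
  ],
)

```text
t: 8.35
position: [553.7, -12.2, 252.1]
eef_rot: [0.999, 0.029, 0.021, -0.0]
force: [-0.5, 0.3, -1.0]
grip_width: 0.0
gripper_force: 0.0
```

```bash
python3 - <<'E'
from h import *
np.set_printoptions(precision=1,suppress=True)
s=bot.get_state(); print(s["position"],s["joints"])
print(row(far(120,300),frame(YAW)))
for n in("scene","side"):
    f=grab(n)
    im=f["img"].astype(int); m=((im[...,0]>110)&(im[...,1]<45)&(im[...,2]<55)).astype(np.uint8)
    k,l,st,ce=cv2.connectedComponentsWithStats(m)
    for i in range(1,k):
        if st[i,4]<60: continue
        v,u=np.where(l==i); P=depthpts(f,np.c_[u,v]); P=P[f["range_z"][v,u]>0]
        top=P[P[:,2]>np.percentile(P[:,2],93)].mean(0);print(n,st[i],"min",np.percentile(P,2,axis=0),"max",np.percentile(P,98,axis=0),"top",top)
    if n=="scene": save(f,"s2.png",s=1.4)
E
```

```text
[553.7 -12.2 252.1] [-0.1  0.3  1.7  0.   1.1  1.4]
[0.433, -0.44, -0.102, 0.0, -0.053, 0.005]
scene [221 175  46  26 440] min [588.1 -14.   94.1] max [686.8   2.8 179.9] top [683.8  -3.2 178.7]
scene [260 225  47  28 486] min [580.7 162.5  96.8] max [676.3 179.7 179.3] top [673.7 175.1 177.8]
```

View pics/s2.png

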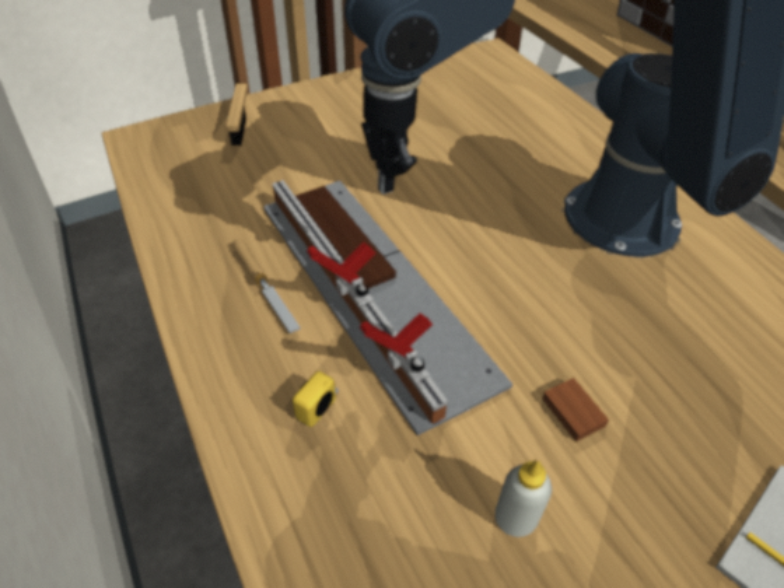

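The near arm now lies back like the far one, both reaching about 179 mm high. Next I go behind the far arm.

Emit:
send_rows(
  plan=[
    [0, 0.05, -0.04, -0.1, 0, 0, 0],
    [0, 0.18, -0.15, -0.1, 0, 0, 0],
    [0, 0.3, -0.28, -0.1, 0, -0.05, 0],
    [0, 0.435, -0.44, -0.1, 0, -0.05, 0],
    [0, 0.435, -0.44, -0.1, 0, -0.05, 0],
    [0, 0.435, -0.44, -0.1, 0, -0.05, 0],
    [0, 0.435, -0.44, -0.1, 0, -0.05, 0],
    [0, 0.435, -0.44, -0.1, 0, -0.05, 0],
  ],
)

```text
t: 9.45
position: [714.4, 173.2, 299.9]
eef_rot: [1.0, 0.029, 0.004, -0.002]
force: [0.4, -0.9, -0.4]
grip_width: -0.001
gripper_force: 0.0
```

```bash
python3 - <<'E'
from h import *
s=bot.get_state(); print(s["position"],s["joints"])
for p in((125,152),(100,152),(70,165),(40,175),(10,180)): print(p,row(far(*p,1),frame(YAW)))
E
```

```text
[714.37563633 173.17239833 299.87580793] [0.17388485 0.66367143 1.01081881 0.00182893 1.45875432 1.68575991]
(125, 152) [0.011, -0.002, 0.37, -0.004, -0.01, 0.006]
(100, 152) [-0.052, -0.002, 0.369, -0.004, -0.01, 0.006]
(70, 165) [-0.127, -0.003, 0.336, -0.004, -0.01, 0.006]
(40, 175) [-0.201, -0.003, 0.311, -0.004, -0.01, 0.006]
(10, 180) [-0.276, -0.004, 0.297, -0.004, -0.01, 0.006]
```

Emit:
send_rows(
  plan=[
    [0, 0.01, 0, 0.12, 0, 0, 0],
    [0, 0.01, 0, 0.25, 0, 0, 0],
    [0, 0.01, 0, 0.37, 0, 0, 0],
    [0, -0.02, 0, 0.37, 0, 0, 0],
    [0, -0.052, 0, 0.369, 0, 0, 0],
    [0, -0.08, 0, 0.36, 0, 0, 0],
    [0, -0.105, 0, 0.35, 0, 0, 0],
    [0, -0.127, 0, 0.336, 0, 0, 0],
  ],
)

```text
t: 10.45
position: [664.2, 171.4, 165.4]
eef_rot: [1.0, 0.03, 0.004, -0.001]
force: [-0.3, 0.2, -0.1]
grip_width: -0.0
gripper_force: 0.1
```

```bash
python3 - <<'E'
from h import *
s=bot.get_state(); print(s["position"],s["force"])
for p in((55,170),(40,175),(25,180),(20,180),(70,230)): print(p,row(far(*p,1),frame(YAW)))
E
```

```text
[664.225215   171.37795053 165.35229333] [-0.26224477  0.15280306 -0.13984472]
(55, 170) [-0.036, -0.001, -0.012, -0.003, -0.009, 0.007]
(40, 175) [-0.073, -0.001, -0.025, -0.003, -0.009, 0.007]
(25, 180) [-0.111, -0.002, -0.037, -0.003, -0.009, 0.007]
(20, 180) [-0.123, -0.002, -0.038, -0.003, -0.009, 0.007]
(70, 230) [0.003, -0.001, -0.162, -0.003, -0.009, 0.007]
```

Emit:
send_rows(
  plan=[
    [0, -0.036, 0, -0.012, 0, 0, 0],
    [0, -0.055, 0, -0.02, 0, 0, 0],
    [0, -0.073, 0, -0.025, 0, 0, 0],
    [0, -0.09, 0, -0.03, 0, 0, 0],
    [0, -0.111, 0, -0.037, 0, 0, 0],
    [0, -0.111, 0, -0.037, 0, 0, 0],
    [0, -0.111, 0, -0.1, 0, 0, 0],
    [0, -0.111, 0, -0.17, 0, 0, 0],
  ],
)

```text
t: 11.45
position: [619.9, 168.7, 232.7]
eef_rot: [1.0, 0.03, 0.003, -0.001]
force: [0.4, 0.4, -0.4]
grip_width: -0.003
gripper_force: 0.0
```

```bash
python3 - <<'E'
from h import *
np.set_printoptions(precision=3,suppress=True)
s=bot.get_state(); print(s["position"],s["force"])
print(row([500,-60,300],frame(YAW)))
f=grab("scene"); im=f["img"].astype(int); m=((im[...,0]>110)&(im[...,1]<45)&(im[...,2]<55)).astype(np.uint8)
k,l,st,ce=cv2.connectedComponentsWithStats(m)
for i in range(1,k):
    if st[i,4]<60: continue
    v,u=np.where(l==i); P=depthpts(f,np.c_[u,v]); P=P[f["range_z"][v,u]>0]
    print(st[i],"min",np.percentile(P,2,axis=0),"max",np.percentile(P,98,axis=0))
E
```

```text
[619.943 168.694 232.652] [ 0.428  0.444 -0.371]
[-0.332, 0.552, -0.172, -0.003, -0.008, 0.007]
[231 174  37  27 401] min [586.658 -15.191  94.293] max [668.791   2.689 156.186]
[288 213  47  42 483] min [509.45  160.401  51.328] max [606.717 174.947 144.061]
```

```bash
python3 - <<'E'
from h import *
print(near(-120,230,-183),row(near(-120,230,-183),frame(YAW)))
E
```

```text
[np.float64(494.5521155370303), np.float64(-198.21010200863344), 230] [-0.371, 0.898, 0.01, -0.004, -0.015, 0.007]
```

Emit:
send_rows(
  plan=[
    [0, -0.37, 0.9, 0, 0, 0, 0],
    [0, -0.37, 0.9, 0, 0, 0, 0],
    [0, -0.37, 0.9, 0, 0, 0, 0],
    [0, -0.37, 0.9, 0, 0, 0, 0],
    [0, -0.37, 0.9, 0, 0, 0, 0],
    [0, -0.37, 0.9, 0, 0, 0, 0],
    [0, -0.37, 0.9, 0, 0, 0, 0],
    [0, -0.37, 0.9, 0, 0, 0, 0],
  ],
)

```text
t: 12.5
position: [493.8, -199.8, 230.4]
eef_rot: [1.0, 0.029, 0.003, -0.001]
force: [-0.1, 0.5, 0.0]
grip_width: -0.002
gripper_force: 0.0
```

```bash
python3 - <<'E'
from h import *
np.set_printoptions(precision=1,suppress=True)
s=bot.get_state(); print(s["position"],s["joints"])
f=wrist(); save(f,"w3.png",s=1.4)
c=grab("scene"); save(c,"s3.png",(200,120,420,340),2.5)
im=c["img"].astype(int); m=((im[...,0]>110)&(im[...,1]<45)&(im[...,2]<55)).astype(np.uint8)
k,l,st,ce=cv2.connectedComponentsWithStats(m)
for i in range(1,k):
    if st[i,4]<60: continue
    v,u=np.where(l==i); P=depthpts(c,np.c_[u,v]); P=P[c["range_z"][v,u]>0]
    print(st[i],"min",np.percentile(P,2,axis=0),"max",np.percentile(P,98,axis=0))
E
```

```text
[ 493.8 -199.8  230.4] [-0.5  0.3  1.7  0.   1.1  1. ]
[222 176  45  25 361] min [587.9  -8.5  94.6] max [685.4   2.4 179.4]
[288 228  51  35 406] min [492.8 159.   34.8] max [606.1 174.8  88.4]
```

View pics/w3.png

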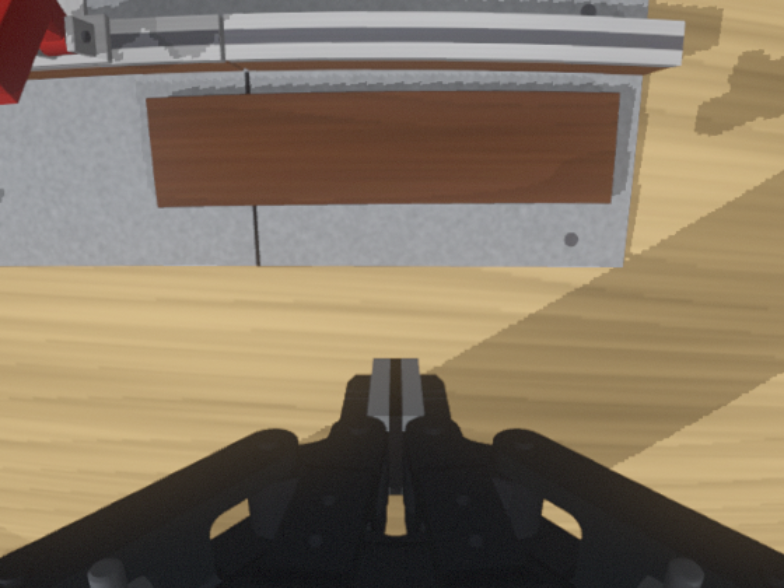

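Far arm down (min x 493, top 88 mm). The board's top corners are at (148,98), (620,93), (612,203), (157,207), about centred on the fingers (column 395).

```bash
python3 - <<'E'
from h import *
np.set_printoptions(precision=1,suppress=True)
f=wrist(); 
p=onz(f,np.array([[148,98],[620,93],[612,203],[157,207]])/1.4,30); b=onz(f,np.array([[623,266],[5,266],[648,75]])/1.4,12)
t=lambda q:np.c_[(q[:,0]-604.5)*C+(q[:,1]+9)*S,-(q[:,0]-604.5)*S+(q[:,1]+9)*C]
print(t(p),t(b))
for q in((-122,22),(-97,22),(-81,22)): print(q,row(near(*q,-190),frame(YAW)))
E
```

```text
[[ -18.2  -24.6]
 [ -13.8 -322.7]
 [ -83.  -324.5]
 [ -87.4  -23.7]] [[-129.5 -345.4]
 [-131.7  109.7]
 [   0.3 -348.4]]
(-122, 22) [-0.008, 0.019, 0.521, -0.004, -0.009, 0.009]
(-97, 22) [0.055, 0.02, 0.521, -0.004, -0.009, 0.009]
(-81, 22) [0.095, 0.02, 0.522, -0.004, -0.009, 0.009]
```

Emit:
send_rows(
  plan=[
    [0, -0.01, -0.02, 0.15, 0, 0, 0],
    [0, -0.01, -0.02, 0.3, 0, 0, 0],
    [0, -0.01, -0.02, 0.45, 0, 0, 0],
    [0, -0.01, -0.02, 0.512, 0, 0, 0],
    [0, 0.04, -0.02, 0.512, 0, 0, 0],
    [0, 0.06, -0.02, 0.512, 0, 0, 0],
    [0, 0.07, -0.02, 0.512, 0, 0, 0],
    [0, 0.08, -0.02, 0.512, 0, 0, 0],
  ],
)

```text
t: 13.65
position: [526.5, -188.6, 26.1]
eef_rot: [1.0, 0.03, 0.003, -0.001]
force: [-0.7, -0.0, -0.5]
grip_width: -0.001
gripper_force: 0.5
```

```bash
python3 - <<'E'
from h import *
np.set_printoptions(precision=3,suppress=True)
s=bot.get_state(); print(s["position"],s["force"])
for q in(-86,-81,-78): print(q,row(near(q,25,-176),frame(YAW)))
E
```

```text
[ 526.51  -188.62    26.125] [-0.661 -0.013 -0.543]
-86 [0.004, 0.002, 0.003, -0.003, -0.009, 0.008]
-81 [0.016, 0.002, 0.003, -0.003, -0.009, 0.008]
-78 [0.024, 0.002, 0.003, -0.003, -0.009, 0.008]
```

Now push slowly to the fence, watching the force.

Emit:
send_rows(
  plan=[
    [0, 0.006, 0, 0, 0, 0, 0],
    [0, 0.012, 0, 0, 0, 0, 0],
    [0, 0.016, 0, 0, 0, 0, 0],
    [0, 0.02, 0, 0, 0, 0, 0],
    [0, 0.022, 0, 0, 0, 0, 0],
    [0, 0.024, 0, 0, 0, 0, 0],
    [0, 0.026, 0, 0, 0, 0, 0],
    [0, 0.028, 0, 0, 0, 0, 0],
  ],
)

```text
t: 14.65
position: [532.2, -188.4, 25.9]
eef_rot: [1.0, 0.03, -0.003, -0.003]
force: [-38.7, -6.8, 28.8]
grip_width: -0.001
gripper_force: 19.7
```

```bash
python3 - <<'E'
from h import *
np.set_printoptions(precision=3,suppress=True)
print(row(near(-105,150,-190),frame(YAW)),row(near(-38,150,-370),frame(YAW)))
E
```

```text
[-0.06, 0.035, -0.31, -0.007, 0.007, 0.008] [0.105, 0.486, -0.314, -0.007, 0.007, 0.008]
```

Emit:
send_rows(
  plan=[
    [0, -0.01, 0, 0, 0, 0, 0],
    [0, -0.06, 0, 0, 0, 0, 0],
    [0, -0.06, 0.03, -0.15, 0, 0, 0],
    [0, -0.06, 0.1, -0.31, 0, 0, 0],
    [0, 0, 0.25, -0.31, 0, 0, 0],
    [0, 0.06, 0.4, -0.31, 0, 0, 0],
    [0, 0.105, 0.485, -0.31, 0, 0, 0],
    [0, 0.105, 0.485, -0.31, 0, 0, 0],
  ],
)

```text
t: 15.65
position: [591.0, -382.3, 149.3]
eef_rot: [1.0, 0.029, 0.004, -0.001]
force: [0.4, 0.6, -0.2]
grip_width: -0.005
gripper_force: 0.0
```

```bash
python3 - <<'E'
from h import *
np.set_printoptions(precision=3,suppress=True)
s=bot.get_state(); print(s["position"],s["joints"])
f=grab("side"); save(f,"d2.png",(200,150,400,400),2.4)
for y in(-370,-350): print(row(near(-38,25,y),frame(YAW)))
E
```

```text
[ 591.009 -382.323  149.263] [-0.643  0.717  1.285  0.007  1.135  0.868]
[-0.012, 0.0, 0.31, -0.003, -0.009, 0.006]
[-0.012, -0.05, 0.311, -0.003, -0.009, 0.006]
```

View pics/d2.png

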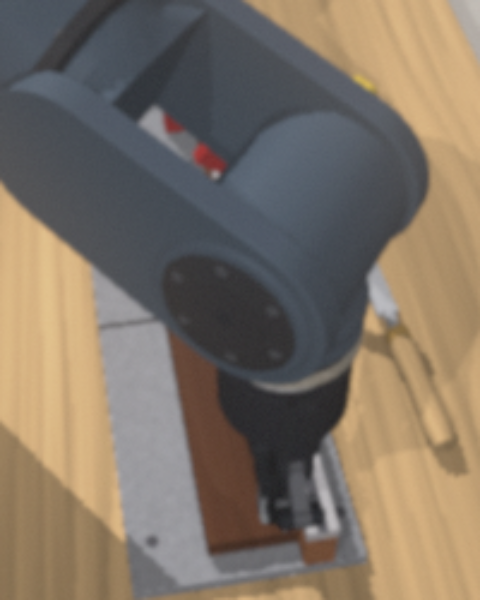

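Emit:
send_rows(
  plan=[
    [0, -0.005, 0, 0.1, 0, 0, 0],
    [0, -0.005, 0, 0.2, 0, 0, 0],
    [0, -0.005, 0, 0.31, 0, 0, 0],
    [0, -0.005, 0, 0.31, 0, 0, 0],
    [0, -0.005, -0.03, 0.31, 0, 0, 0],
    [0, -0.005, -0.055, 0.31, 0, 0, 0],
    [0, -0.005, -0.075, 0.31, 0, 0, 0],
    [0, -0.005, -0.095, 0.31, 0, 0, 0],
  ],
)

```text
t: 16.7
position: [587.7, -341.8, 27.3]
eef_rot: [1.0, 0.03, 0.004, -0.0]
force: [0.2, -5.0, 4.7]
grip_width: -0.003
gripper_force: 2.8
```

Emit:
send_rows(
  plan=[
    [0, 0, -0.025, 0, 0, 0, 0],
    [0, 0, -0.055, 0, 0, 0, 0],
    [0, 0, -0.085, 0, 0, 0, 0],
    [0, 0, -0.115, 0, 0, 0, 0],
    [0, 0, -0.145, 0, 0, 0, 0],
    [0, 0, -0.175, 0, 0, 0, 0],
    [0, 0, -0.205, 0, 0, 0, 0],
    [0, 0, -0.225, 0, 0, 0, 0],
  ],
)

```text
t: 17.7
position: [582.4, -251.9, 27.2]
eef_rot: [1.0, 0.03, 0.005, -0.0]
force: [1.0, -5.1, 6.0]
grip_width: -0.001
gripper_force: 3.4
```

```bash
python3 - <<'E'
from h import *
np.set_printoptions(precision=1,suppress=True)
s=bot.get_state(); print(s["position"],s["force"])
f=wrist(); save(f,"w4.png",s=1.4)
print(row(near(-37,27,-200),frame(YAW)))
E
```

```text
[ 582.4 -251.9   27.2] [ 1.  -5.1  6. ]
[-0.004, -0.101, 0.0, -0.001, -0.011, 0.008]
```

View pics/w4.png

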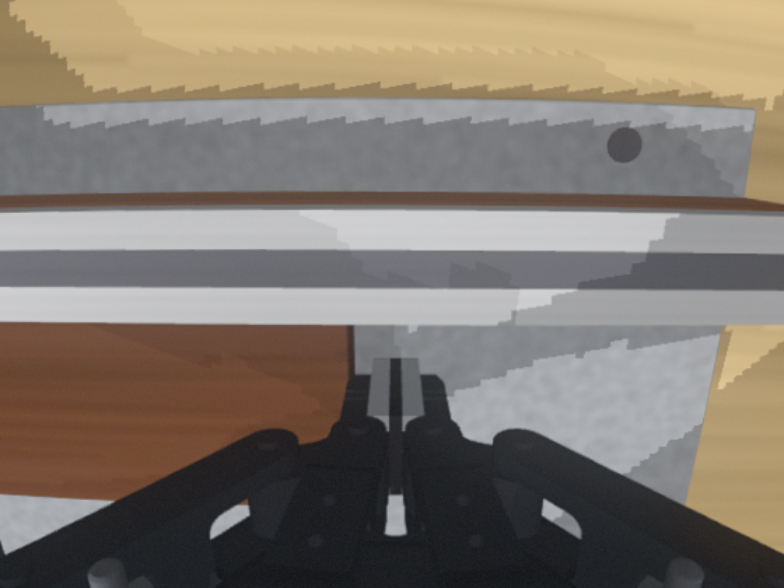

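The board's end (column ~355) sits square against the fingers and close to the fence. Continuing.

Emit:
send_rows(
  plan=[
    [0, 0, -0.03, 0, 0, 0, 0],
    [0, 0, -0.06, 0, 0, 0, 0],
    [0, 0, -0.09, 0, 0, 0, 0],
    [0, 0, -0.12, 0, 0, 0, 0],
    [0, 0, -0.15, 0, 0, 0, 0],
    [0, 0, -0.175, 0, 0, 0, 0],
    [0, 0, -0.195, 0, 0, 0, 0],
    [0, 0, -0.21, 0, 0, 0, 0],
  ],
)

```text
t: 18.75
position: [577.2, -168.0, 27.1]
eef_rot: [1.0, 0.03, 0.004, -0.001]
force: [-0.2, -4.5, 5.1]
grip_width: -0.001
gripper_force: 3.2
```

Emit:
send_rows(
  plan=[
    [0, 0, -0.005, 0, 0, 0, 0],
    [0, 0, -0.01, 0, 0, 0, 0],
    [0, 0, -0.015, 0, 0, 0, 0],
    [0, 0, -0.019, 0, 0, 0, 0],
    [0, 0, -0.022, 0, 0, 0, 0],
    [0, 0, -0.025, 0, 0, 0, 0],
    [0, 0, -0.028, 0, 0, 0, 0],
    [0, 0, -0.03, 0, 0, 0, 0],
  ],
)

```text
t: 19.75
position: [576.4, -156.3, 27.1]
eef_rot: [1.0, 0.03, 0.004, -0.001]
force: [0.6, -4.2, 5.6]
grip_width: -0.003
gripper_force: 3.2
```

Emit:
send_rows(
  plan=[
    [0, 0, -0.004, 0, 0, 0, 0],
    [0, 0, -0.007, 0, 0, 0, 0],
    [0, 0, -0.01, 0, 0, 0, 0],
    [0, 0, -0.012, 0, 0, 0, 0],
    [0, 0, -0.014, 0, 0, 0, 0],
    [0, 0, -0.016, 0, 0, 0, 0],
    [0, 0, -0.018, 0, 0, 0, 0],
    [0, 0, -0.019, 0, 0, 0, 0],
  ],
)

```text
t: 20.75
position: [576.9, -153.6, 27.6]
eef_rot: [1.0, 0.03, 0.006, 0.003]
force: [-0.7, -39.1, -0.1]
grip_width: 0.003
gripper_force: 18.0
```

Butted against the stop. Backing off to check the flush against the fence.

Emit:
send_rows(
  plan=[
    [0, 0, 0.01, 0, 0, 0, 0],
    [0, 0, 0.05, 0, 0, 0, 0],
    [0, 0, 0.06, -0.2, 0, 0, 0],
    [0, -0.1, 0.06, -0.35, 0, 0, 0],
    [0, -0.25, -0.05, -0.5, 0, 0, 0],
    [0, -0.25, -0.2, -0.6, 0, 0, 0],
    [0, -0.25, -0.35, -0.6, 0, 0, 0],
    [0, -0.25, -0.4, -0.6, 0, 0, 0],
  ],
)

```text
t: 21.75
position: [463.6, 6.1, 267.2]
eef_rot: [1.0, 0.029, 0.004, -0.002]
force: [0.8, 1.1, -0.3]
grip_width: -0.002
gripper_force: 0.0
```

```bash
python3 - <<'E'
from h import *
np.set_printoptions(precision=1,suppress=True)
s=bot.get_state(); print(s["position"],s["force"])
f=wrist(); save(f,"w5.png",s=1.4)
c=grab("scene"); im=c["img"].astype(int); m=((im[...,0]>110)&(im[...,1]<45)&(im[...,2]<55)).astype(np.uint8)
k,l,st,ce=cv2.connectedComponentsWithStats(m)
for i in range(1,k):
    if st[i,4]<60: continue
    v,u=np.where(l==i); P=depthpts(c,np.c_[u,v]); P=P[c["range_z"][v,u]>0]
    print(st[i],"min",np.percentile(P,2,axis=0),"max",np.percentile(P,98,axis=0))
E
```

```text
[463.6   6.1 267.2] [ 0.8  1.1 -0.3]
[221 175  46  26 427] min [588.7 -13.7  94.4] max [686.1   2.8 179.5]
[288 228  51  35 426] min [492.  158.3  34.5] max [606.7 174.7  88.2]
```

View pics/w5.png

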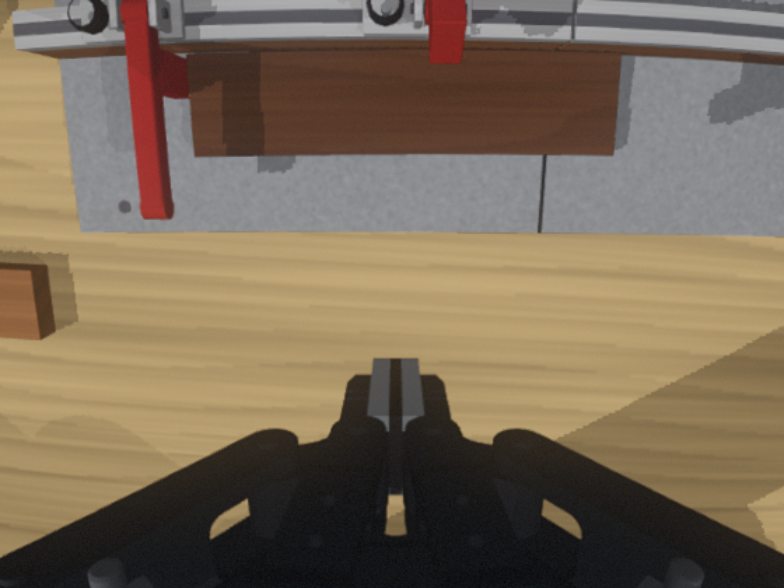

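```bash
python3 - <<'E'
from h import *
np.set_printoptions(precision=2,suppress=True)
f=wrist(); im=f["img"].astype(float)
t=lambda q:np.c_[(q[:,0]-604.5)*C+(q[:,1]+9)*S,-(q[:,0]-604.5)*S+(q[:,1]+9)*C]
# subpixel vertical edges: board front (row~111), base front (row~166)
def edge(u,v0,w,key):
    col=im[v0-w:v0+w+1,u-2:u+3].mean(1)@key; g=np.abs(np.diff(cv2.GaussianBlur(col[:,None],(1,3),0)[:,0])); g=g**2
    return v0-w+.5+(g*np.arange(len(g))).sum()/g.sum()
us=np.arange(205,435,10)
a=np.array([[u,edge(u,111,5,np.array([-1,0,1.]))] for u in us]); a=t(onz(f,a,30))
ub=np.r_[70:95:6,135:530:15]
b=np.array([[u,edge(u,167,5,np.array([-1,0,1.]))] for u in ub]); b=t(onz(f,b,12))
for q in(a,b):
    p=np.polyfit(q[:,1],q[:,0],1); r=q[:,0]-np.polyval(p,q[:,1]); print(p,np.polyval(p,[160,-130]),r.std(),len(q))
c=t(onz(f,np.array([[190,56],[196,156],[621,56],[613,155]])/1.4,30)); print(c)
E
```

```text
[ -0.01 -72.93] [-74.2  -71.89] 0.07512950455315695 23
[  -0.   -131.24] [-131.31 -131.18] 0.07557758526812212 32
[[  -6.8   169.63]
 [ -74.67  170.09]
 [  -3.52 -127.6 ]
 [ -70.78 -128.36]]
```

The lead end is about 2 mm off the fence, so I'll push the side near the lead end.

```bash
python3 - <<'E'
from h import *
for q in((-110,150),(-110,27),(-92,27),(-81,27)): print(q,row(near(*q,100),frame(YAW)))
E
```

```text
(-110, 150) [0.073, -0.19, 0.293, -0.004, -0.01, 0.012]
(-110, 27) [0.071, -0.189, 0.6, -0.004, -0.01, 0.012]
(-92, 27) [0.116, -0.189, 0.601, -0.004, -0.01, 0.012]
(-81, 27) [0.143, -0.189, 0.601, -0.004, -0.01, 0.012]
```

Emit:
send_rows(
  plan=[
    [0, 0.02, -0.1, 0.1, 0, 0, 0],
    [0, 0.06, -0.19, 0.2, 0, 0, 0],
    [0, 0.06, -0.19, 0.35, 0, 0, 0],
    [0, 0.06, -0.19, 0.48, 0, 0, 0],
    [0, 0.06, -0.19, 0.6, 0, 0, 0],
    [0, 0.08, -0.19, 0.6, 0, 0, 0],
    [0, 0.1, -0.19, 0.6, 0, 0, 0],
    [0, 0.118, -0.19, 0.6, 0, 0, 0],
  ],
)

```text
t: 22.9
position: [509.4, 83.6, 26.9]
eef_rot: [1.0, 0.03, 0.004, -0.001]
force: [-0.3, -0.3, 0.4]
grip_width: 0.001
gripper_force: 0.0
```

Emit:
send_rows(
  plan=[
    [0, 0.005, 0, 0, 0, 0, 0],
    [0, 0.01, 0, 0, 0, 0, 0],
    [0, 0.014, 0, 0, 0, 0, 0],
    [0, 0.018, 0, 0, 0, 0, 0],
    [0, 0.021, 0, 0, 0, 0, 0],
    [0, 0.023, 0, 0, 0, 0, 0],
    [0, 0.025, 0, 0, 0, 0, 0],
    [0, 0.026, 0, 0, 0, 0, 0],
  ],
)

```text
t: 23.9
position: [516.7, 84.5, 26.3]
eef_rot: [1.0, 0.03, 0.001, -0.001]
force: [-13.1, -2.0, 10.5]
grip_width: -0.001
gripper_force: 6.7
```

Emit:
send_rows(
  plan=[
    [0, 0.001, 0, 0, 0, 0, 0],
    [0, 0.002, 0, 0, 0, 0, 0],
    [0, 0.003, 0, 0, 0, 0, 0],
    [0, 0.004, 0, 0, 0, 0, 0],
    [0, 0.004, 0, 0, 0, 0, 0],
    [0, 0.004, 0, 0, 0, 0, 0],
    [0, 0.004, 0, 0, 0, 0, 0],
    [0, 0.004, 0, 0, 0, 0, 0],
  ],
)

```text
t: 24.9
position: [517.0, 84.4, 26.1]
eef_rot: [1.0, 0.03, -0.001, -0.001]
force: [-16.8, -3.1, 14.1]
grip_width: -0.001
gripper_force: 9.2
```

Emit:
send_rows(
  plan=[
    [0, -0.01, 0, 0, 0, 0, 0],
    [0, -0.05, 0, 0, 0, 0, 0],
    [0, -0.1, 0, -0.1, 0, 0, 0],
    [0, -0.12, 0.05, -0.25, 0, 0, 0],
    [0, -0.14, 0.1, -0.4, 0, 0, 0],
    [0, -0.14, 0.19, -0.55, 0, 0, 0],
    [0, -0.14, 0.19, -0.6, 0, 0, 0],
    [0, -0.14, 0.19, -0.6, 0, 0, 0],
  ],
)

```text
t: 25.9
position: [468.8, 4.3, 268.2]
eef_rot: [1.0, 0.029, 0.006, -0.001]
force: [-0.1, 0.9, -1.0]
grip_width: -0.005
gripper_force: 0.0
```

```bash
cat > m.py <<'E'
from h import *
np.set_printoptions(precision=2,suppress=True)
print(bot.get_state()["position"])
f=wrist(); im=f["img"].astype(float)
t=lambda q:np.c_[(q[:,0]-604.5)*C+(q[:,1]+9)*S,-(q[:,0]-604.5)*S+(q[:,1]+9)*C]
def px(p): # project world->pixel by inverting distortion model
    c=R(f).T@(np.array(p)-f["eye"]); s=c[:2]/c[2]; s=s*(1+f["k1"]*(s@s)); K=f["camera_matrix"]; return s[0]*K[0,0]+K[0,2],s[1]*K[1,1]+K[1,2]
def line(s0,z,ys,ax=0,w=5):
    o=[]
    for y in ys:
        u,v=px(near(s0,z,y) if ax==0 else near(y,z,s0)); u0,v0=int(round(u)),int(round(v))
        if not(8<u0<552 and 8<v0<412): continue
        col=(im[v0-w:v0+w+1,u0-1:u0+2].mean(1) if ax==0 else im[v0-1:v0+2,u0-w:u0+w+1].mean(0))@np.array([-1,0,1.])
        g=np.diff(col)**2; e=-w+.5+(g*np.arange(len(g))).sum()/g.sum()
        o.append([u0,v0+e] if ax==0 else [u0+e,v0])
    return t(onz(f,o,z))
for q in(line(-73,30,np.arange(-115,145,10)),line(-131.2,12,np.arange(-150,150,10))):
    p=np.polyfit(q[:,1],q[:,0],1); print("s at 160,-130",np.polyval(p,[160,-130]),(q[:,0]-np.polyval(p,q[:,1])).std())
q=line(170,30,np.arange(-65,-40,5),1); print("lead y",np.median(q[:,1])); q=line(-128,30,np.arange(-65,-20,5),1); print("tail y",np.median(q[:,1]))
save(f,"w6.png",s=1.4)
E
python3 m.py
```

```text
[468.76   4.34 268.17]
s at 160,-130 [-70.96 -71.01] 0.11173999949595632
s at 160,-130 [-131.35 -131.22] 0.10316778233563915
lead y 168.2855935203908
tail y -131.24480648316597
```

The board is now flush (-71.0 at both ends). A gentle re-butt at the tail, in line with the stop's leg, makes sure of the end contact.

```bash
python3 - <<'E'
from h import *
for q in((-24,150,-165),(-24,27,-165),(-24,27,-150),(-24,27,-144)): print(q,row(near(*q),frame(YAW)))
E
```

```text
(-24, 150, -165) [0.274, 0.467, 0.293, -0.003, -0.011, 0.007]
(-24, 27, -165) [0.271, 0.468, 0.6, -0.003, -0.011, 0.007]
(-24, 27, -150) [0.271, 0.431, 0.6, -0.003, -0.011, 0.007]
(-24, 27, -144) [0.271, 0.416, 0.6, -0.003, -0.011, 0.007]
```

Emit:
send_rows(
  plan=[
    [0, 0, 0.15, 0.1, 0, 0, 0],
    [0, 0.1, 0.3, 0.2, 0, 0, 0],
    [0, 0.27, 0.44, 0.25, 0, 0, 0],
    [0, 0.27, 0.475, 0.29, 0, 0, 0],
    [0, 0.27, 0.475, 0.4, 0, 0, 0],
    [0, 0.27, 0.475, 0.55, 0, 0, 0],
    [0, 0.27, 0.475, 0.6, 0, 0, 0],
    [0, 0.27, 0.475, 0.6, 0, 0, 0],
  ],
)

```text
t: 26.95
position: [587.9, -177.1, 25.5]
eef_rot: [1.0, 0.03, 0.002, -0.002]
force: [-0.4, -0.4, 0.3]
grip_width: 0.003
gripper_force: 0.0
```

Emit:
send_rows(
  plan=[
    [0, 0, -0.02, 0, 0, 0, 0],
    [0, 0, -0.03, 0, 0, 0, 0],
    [0, 0, -0.037, 0, 0, 0, 0],
    [0, 0, -0.043, 0, 0, 0, 0],
    [0, 0, -0.047, 0, 0, 0, 0],
    [0, 0, -0.05, 0, 0, 0, 0],
    [0, 0, -0.052, 0, 0, 0, 0],
    [0, 0, -0.054, 0, 0, 0, 0],
  ],
)

```text
t: 27.95
position: [587.1, -156.1, 26.4]
eef_rot: [1.0, 0.03, 0.003, -0.001]
force: [0.1, 0.6, 0.5]
grip_width: 0.004
gripper_force: 0.0
```

Emit:
send_rows(
  plan=[
    [0, 0, -0.002, 0, 0, 0, 0],
    [0, 0, -0.003, 0, 0, 0, 0],
    [0, 0, -0.004, 0, 0, 0, 0],
    [0, 0, -0.005, 0, 0, 0, 0],
    [0, 0, -0.006, 0, 0, 0, 0],
    [0, 0, -0.007, 0, 0, 0, 0],
    [0, 0, -0.008, 0, 0, 0, 0],
    [0, 0, -0.009, 0, 0, 0, 0],
  ],
)

```text
t: 28.95
position: [587.3, -154.3, 26.7]
eef_rot: [1.0, 0.03, 0.004, -0.0]
force: [-1.4, -15.6, -1.0]
grip_width: 0.0
gripper_force: 6.7
```

Emit:
send_rows(
  plan=[
    [0, 0, 0.01, 0, 0, 0, 0],
    [0, 0, 0.05, 0, 0, 0, 0],
    [0, 0, 0.06, -0.2, 0, 0, 0],
    [0, -0.1, 0.06, -0.35, 0, 0, 0],
    [0, -0.27, -0.05, -0.5, 0, 0, 0],
    [0, -0.27, -0.2, -0.6, 0, 0, 0],
    [0, -0.27, -0.35, -0.6, 0, 0, 0],
    [0, -0.27, -0.42, -0.6, 0, 0, 0],
  ],
)

```text
t: 29.95
position: [468.7, -0.3, 265.5]
eef_rot: [1.0, 0.029, 0.004, -0.001]
force: [1.1, 0.2, -0.7]
grip_width: -0.001
gripper_force: 0.0
```

```bash
python3 m.py
```

```text
[468.73  -0.3  265.48]
s at 160,-130 [-71.09 -70.76] 0.1199996054486012
s at 160,-130 [-131.44 -131.2 ] 0.1387224365614927
lead y 168.86388282654934
tail y -130.52881447942852
```

View pics/w6.png

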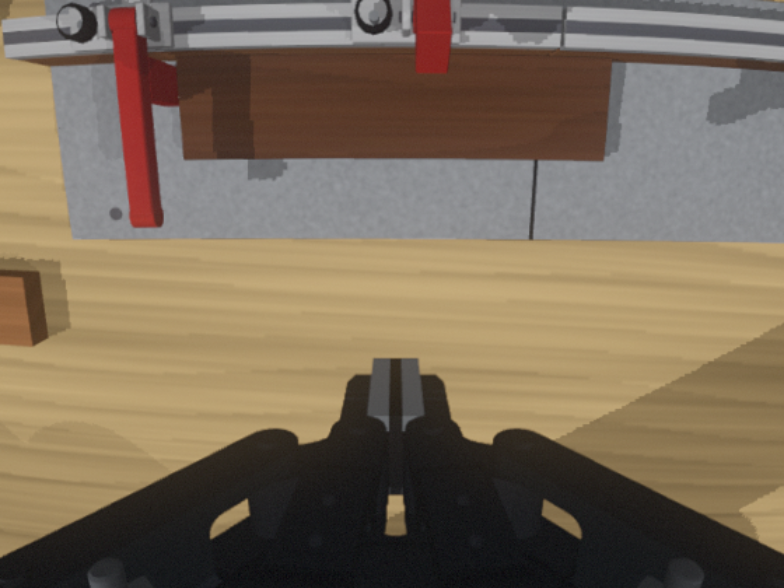

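The board's end meets the red leg at (180,85), its edge lies along the fence, the near arm is back and the far arm is down. Handing in.

```bash
python3 -c "
from rig import bot
print(bot.close_job())"
```

```text
the job is handed in; nothing more can be done
None
```

The changeover is done and handed in at about 30 s: the near stop lies back on its rest, the far stop is fully down, and the board is flat against the fence with its end butted against the far stop.

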